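Unbar the chisel rack

ROBOT

A 6-joint arm with a two-finger parallel gripper is mounted at the origin on the work surface. World frame = base frame: x ahead of the robot, y to its left, z up, the work surface at z = 0. Lengths are in m, angles in rad, forces in N, time in s.
With the tool pointing down it reaches from about 0.35 to 0.775 m from the base axis. Payload 7.3 kg.
Tool frame: the origin (TCP) lies at the centre of the arm's flange, where the gripper is bolted on; the fingertips stand 178 mm ahead of it and the grasp point (between the pads) lies 159 mm ahead of it (tip_extent is the distance from the TCP to the fingertips, in m); z points along the fingers, y is the line along which they close (so a half turn about z gives the same grasp; the last joint's range is limited). The gripper opens to 92 mm and grips with 3 to 60 N. Pads are 19 mm wide; open, the fingers measure 130 mm over their backs; the gripper's body (75 mm by 190 mm) begins 47 mm behind the grasp point.
Start: joints at [0.975, 0.342, 1.524, -0, 1.275, -0.146], TCP at [0.228, 0.473, 0.405] pointing down, gripper open.
Joint ranges: [-2.53, 2.53], [-0.77, 2.02], [0.04, 2.7], [-1, 4.14], [0.28, 2.66], [-3.11, 3.11]. Speed limits (rad/s): [2.57, 2.57, 3.14, 3.14, 3.14, 3.14].

INTERFACE

Orientations are given as [roll, pitch, yaw] about the fixed x, y, z axes, in that order (R = Rz(yaw) Ry(pitch) Rx(roll)).
In Python, from cell import * gives the robot as it stands.
- The arm moves only by the tool arm_command, never from a script. Its arguments are lists of equal length, an entry for each row: "xyz": the shift along the world's x, y, z in mm, a list of three; "spin": the turn about the world's z in degrees. In form: {"xyz": [[tx, ty, tz], ...], "spin": [spin, ...]}. A call has 1 to 20 rows; each row shifts and turns the commanded pose from where the row before left it; what a row does not reach is not made up. A row lasts 1/10 s, in which the tool goes at most 50 mm and 8.59 degrees, less where a joint would pass 70% of its speed; a pose out of reach is approached as far as the arm can. A call with a gripper value outside its range is refused whole. "jaw" is the opening, from -1 (shut) to 1 (fully open), set as the call begins (left out, the last holds). The fingers move at their own pace and stop on an object; "squeeze" is the grip in N (left out, the last holds). Time passes only in rows, so rows that do not move let the fingers close. It gives the time, the measured TCP pose, the force, the opening and the grip force at its end, in the units of the state.
- observe(): the state, without advancing time (a new reading comes with each control period).
- read_camera(name): name is "side" or "top"; returns a dict with "img" (420x560x3 uint8, red, green, blue), "depth" (420x560 float32, m along the optical axis (not along the pixel's ray), 0 where there is no reading), "fx", "fy", "cx", "cy" (pixels), "dist_coeffs" ([k1, k2, p1, p2, k3] as OpenCV has them; the pictures are not rectified), "world_from_camera" (4x4, takes a point from camera to world coordinates). Camera axes: x right, y up, looking along -z (the intrinsics and any distortion apply to the point x, -y, -z); pixel columns grow to the right and rows downward; lengths in m; the calibration is good to about 2 mm. A picture is of the moment at which its call begins.
- hand_in(): hands the job in; it is judged then, once.
The state is a dict: "time": time; "qpos": joint angles; "qvel": joint speeds; "joint_efforts": joint torques, N m; "tool_pos": TCP position; "tool_rot": TCP orientation; "contact_force": force on the tool from outside, world axes, zero at the start; "torque": the same for the moment, N m; "opening": finger opening in m; "grip_force": force on a finger pad.
Only numpy, scipy, OpenCV 4.12 (cv2) and the standard library are available. Lean on these libraries where they do the work, as an engineer would, in place of code of your own. Each camera call takes 0.05 s, during which the arm holds its last target. There are 200 camera calls.

TASK

The retaining bar lies across the tool rack in its two open brackets: lift it out and lay it flat and lengthwise along the middle of the wooden board. Then take the two flat-bladed chisels out of the rack and lay them side by side, flat and lengthwise, in the grey steel tray, leaving the round punch in its place in the rack. Set everything down gently, without dropping it, and leave the other things on the bench where they are.

Things in the scene. Friction and masses are not known exactly. Their poses are not given: they have to be found in the camera images.
- rack: Dark steel tool rack, fixed. Origin: centre of its underside, on the bench. Base 110 (x) x 214 (y) x 8 mm. Two saddle plates along y at x = -40 and +40 mm, 10 mm thick, top z = 56 mm, each with three open notches 24 mm wide, floor z = 46 mm, at y = -50, 0, +50 mm. Between the saddles the space under the tools is free down to z = 8 mm.
- bracket (a point): Slot floor of the rack's bracket at rack y = -97 mm, z = 66 mm; its twin stands at y = +97 mm. Each bracket is 14 mm thick (y), 50 mm wide (x), with a slot open to the top, 34 mm wide in x, between cheeks that reach z = 81 mm.
- bar: Plain steel bar, 212 (y) x 30 (x) x 10 mm thick, with an upright lifting tab at its middle: 50 mm long (y), 10 mm thick (x), z = 10 to 42 mm. Origin: centre of the bar's underside, z up. 0.35 to 0.6 kg. It lies loose in both bracket slots along the rack's y, underside 66 mm above the bench, just clear of the tools.
- chisel_a: One of two identical steel cold chisels, 196 mm long, 0.3 to 0.6 kg: shank 20 x 20 mm from x = -101 to +53 mm, flat blade 34 mm wide (y) from there to x = +95. Origin: shank underside, mid length (balance point within 10 mm); x to the blade, z up. Lies along the rack's x in any one of its three notch pairs, up to 6 mm off centre, underside 46 mm above the bench.
- chisel_a_mid (a point): Point inside that chisel, 10 mm above its origin: the middle of the shank's section.
- chisel_b: One of two identical steel cold chisels, 196 mm long, 0.3 to 0.6 kg: shank 20 x 20 mm from x = -101 to +53 mm, flat blade 34 mm wide (y) from there to x = +95. Origin: shank underside, mid length (balance point within 10 mm); x to the blade, z up. Lies along the rack's x in any one of its three notch pairs, up to 6 mm off centre, underside 46 mm above the bench.
- chisel_b_mid (a point): Point inside that chisel, 10 mm above its origin: the middle of the shank's section.
- punch_mid (a point): Middle of the round steel punch, 190 mm long, 20 mm diameter, tapering over its last 45 mm to an 8 mm tip; it lies in the third notch pair of the rack and stays there.
- tray: Shallow open grey steel tray, fixed to the bench, 230 (x) x 180 (y) x 28 mm high outside, walls 4 mm, inner floor at z = 4 mm. Origin: centre of its underside; its long side is x. It stands on the left or right of the rack, the board on the other side.
- board: Pale wooden board, fixed flat on the bench, 270 (x) x 100 (y) x 18 mm. Origin: centre of its underside; its long side is x; top at z = 18 mm.
- hammer: Hammer, wooden handle, 280 mm long, lying beyond the rack. Bystander.
- can: Steel can, 66 mm diameter, 100 mm tall, standing at the far right. Bystander.
- offcut: Dark steel block, 60 x 90 x 35 mm, at the far left. Bystander.
- brush: Hand brush, 190 mm long, lying between the robot and the rack. Bystander.
- file: File with pale handle, 200 mm long, lying between the robot and the rack. Bystander.
Not all that is in view belongs to the job. Leave any orange or pink look-alike of the chisel_a alone.

How it is judged:
By the outcome, as a careful person would: the job done as asked, in the order asked, and still so for the second after the job is handed in, with the robot touching nothing.
It also fails if it takes over 72 s, if anything falls off the work surface, if the arm or the gripper's body presses on something with over 40 N, if the wrist force passes 120 N, or if a joint passes its speed limit or range.

## Working session

There is one attempt and no reset: what is moved stays moved. The work goes in short steps, Python scripts to look and compute and a tool call to move; the robot and the scene stay as the last step left them, time stands still between calls to the robot, and variables do not carry over. Pictures are saved under pics/ and viewed, at most 10 in all, crops included, and the job is handed in when it is done.

Besides the shell and the picture viewer there is one more tool, called after "Request:" by a JSON object that holds its "name" and its "arguments". arm_command: Moves the arm, as the interface text tells. Its arguments: {"type":"object","properties":{"xyz":{"type":"array","items":{"type":"array","items":{"type":"number"}}},"spin":{"type":"array","items":{"type":"number"}},"jaw":{"type":"number"},"squeeze":{"type":"number"}},"required":["xyz","spin"]}

```bash
mkdir -p pics; ls
cat > h.py <<'E'
from cell import *
import numpy as np, cv2
def cloud(c):
    h,w=c['depth'].shape
    K=np.array([[c['fx'],0,c['cx']],[0,c['fy'],c['cy']],[0,0,1.]])
    u,v=np.meshgrid(np.arange(w),np.arange(h))
    p=cv2.undistortPoints(np.stack([u,v],-1).reshape(-1,1,2).astype(float),K,np.array(c['dist_coeffs'])).reshape(h,w,2)
    d=c['depth']
    P=np.stack([p[...,0]*d,-p[...,1]*d,-d,np.ones_like(d)],-1)
    W=P@np.array(c['world_from_camera']).T
    W[d==0]=np.nan
    return W[...,:3]
def snap(name,f):
    c=read_camera(name); cv2.imwrite(f'pics/{f}.png',c['img'][...,::-1]); W=cloud(c); np.savez(f'pics/{f}.npz',W=W,img=c['img']); return c,W
E
python3 - <<'E'
from h import *
s=observe();print(s)
for n in('top','side'):
    c,W=snap(n,n+'0'); print(n,np.round(c['world_from_camera'],3).tolist(),c['dist_coeffs'])
E
```

```text
pics
{'time': 0.0, 'qpos': array([ 9.74971216e-01,  3.42708418e-01,  1.52502488e+00,  9.14221959e-06,
        1.27539556e+00, -1.45970220e-01]), 'qvel': array([-1.10792827e-03, -2.92224482e-05,  2.97413485e-04,  1.13328425e-03,
       -1.54690914e-04, -4.41087841e-04]), 'joint_efforts': array([-2.13165200e-03, -4.31234336e+01, -2.44225037e+01,  7.16795702e-02,
        5.58782613e-02, -1.29927507e-04]), 'tool_pos': array([0.22817388, 0.47266808, 0.40404943]), 'tool_rot': array([-3.14007406e+00, -2.32093853e-04,  2.69173492e+00]), 'contact_force': array([ 0.38439298,  0.05935167, -0.26893096]), 'torque': array([ 0.00577216,  0.01544949, -0.02650504]), 'grip_force': 0.0, 'opening': 0.09176395668674962}
top [[-0.02, 0.987, -0.159, 0.288], [-1.0, -0.021, -0.005, 0.017], [-0.008, 0.158, 0.987, 1.231], [0.0, 0.0, 0.0, 1.0]] [-0.08556071  0.          0.          0.          0.        ]
side [[0.713, 0.494, -0.497, -0.316], [-0.701, 0.508, -0.501, -0.837], [0.006, 0.706, 0.708, 1.232], [0.0, 0.0, 0.0, 1.0]] [-0.06808774  0.          0.          0.          0.        ]
```

View pics/top0.png

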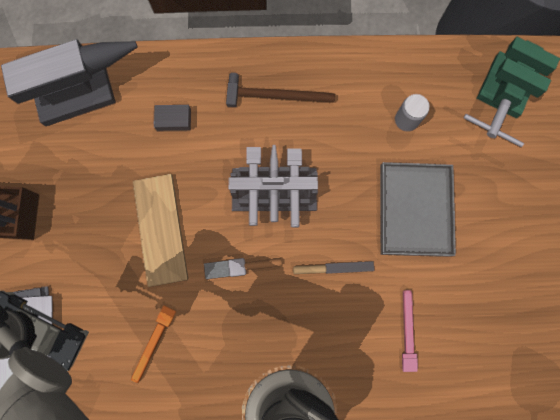

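View pics/side0.png

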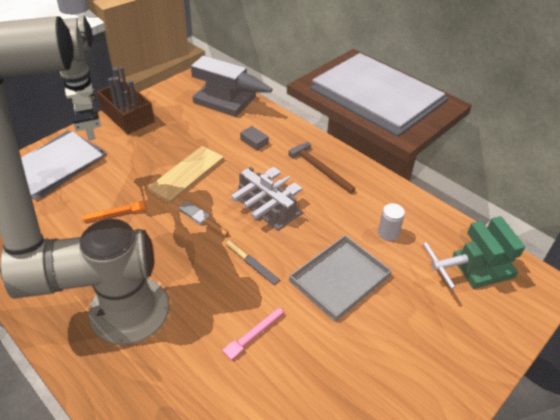

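The top view shows the board at (160,230), the rack at (275,187) and the tray at (418,210). The three rack tools are at columns 253, 274 and 295. The left and right ones have square blades at (253,153) and (295,155). The middle one, with its tip at (274,150), is tapered and so is the punch. The orange (155,345) and pink (409,330) tools are look-alikes lying outside the rack, so they stay. Next I'll measure and confirm with a crop.

Run:
```python
from h import *
Z=np.load('pics/top0.npz');W=Z['W'];img=Z['img']
cv2.imwrite('pics/crop.png',cv2.resize(img[135:240,215:335,::-1],None,fx=5,fy=5,interpolation=cv2.INTER_CUBIC))
def rep(n,m):
    p=W[m]; 
    xy=p[:,:2].astype(np.float32); r=cv2.minAreaRect(xy*1000)
    print(n,len(p),'med',np.round(np.median(p,0)*1000,1),'rect',np.round(r[0],1),np.round(r[1],1),round(r[2],1))
v,u=np.mgrid[0:420,0:560]
z=W[...,2]*1000
def box(a,b,c,d): return (u>=a)&(u<b)&(v>=c)&(v<d)
print('bench',np.nanmedian(z[290:330,200:260]))
R=box(220,330,140,235)
rep('bar',R&(z>71)&(z<82)); rep('tab',R&(z>100)&(z<115))
for a,b,n in((240,264,'L'),(264,284,'mid'),(284,308,'R')):
    rep(n,box(a,b,140,235)&(z>59)&(z<70))
    for c,d in ((145,163),(194,226)):
        m=box(a,b,c,d)&(z>59)&(z<70); rep(n+str(c),m)
rep('board',box(125,195,165,295)&(z>12)&(z<24))
rep('trayrim',box(370,465,150,265)&(z>20)&(z<34))
rep('trayin',box(388,448,170,248)&(z<12))
rep('rackbase',box(220,330,140,235)&(z>3)&(z<13))
```

```text
bench -0.7882614736265392
bar 1037 med [548.8  33.8  75.4] rect [526.5  29.1] [211.   97.7] 89.2
tab 104 med [550.   28.5 106.8] rect [550.2  28.5] [46.5 10.4] 89.0
L 587 med [570.8  76.6  63.7] rect [549.5  80.1] [191.8  50.7] 1.3
L145 187 med [624.3  76.4  61.7] rect [625.3  75.3] [32. 40.] 89.1
L194 258 med [488.4  77.8  64.7] rect [490.5  86.6] [36.5 73.8] 89.2
mid 386 med [529.3  26.2  63.2] rect [555.   31.6] [ 36.3 188.3] 86.4
mid145 73 med [620.   25.1  62.3] rect [626.5  25.2] [14.6 45.1] 88.8
mid194 184 med [493.7  27.8  63.4] rect [493.5  35.1] [33.6 65.8] 88.8
R 596 med [531.7 -23.2  63.9] rect [542.2 -28.3] [ 47.9 191.1] 88.4
R145 154 med [618.9 -25.6  62.2] rect [620.7 -24.6] [31.8 34.5] 88.2
R194 270 med [486.4 -22.2  64.4] rect [486.8 -24.2] [76.1 28.5] 3.3
board 4224 med [449.8 313.5  17.4] rect [453.3 314.4] [271.7 100.7] 9.4
trayrim 653 med [ 493.2 -336.8   25.9] rect [ 490.7 -329.6] [183.5 232.8] 86.9
trayin 4662 med [ 493.2 -333.9    3.1] rect [ 494.6 -335.8] [156.1 203.8] 86.8
rackbase 1329 med [532.7  15.8   6.4] rect [557.9  26.5] [280.4 243.9] 88.7
```

View pics/crop.png

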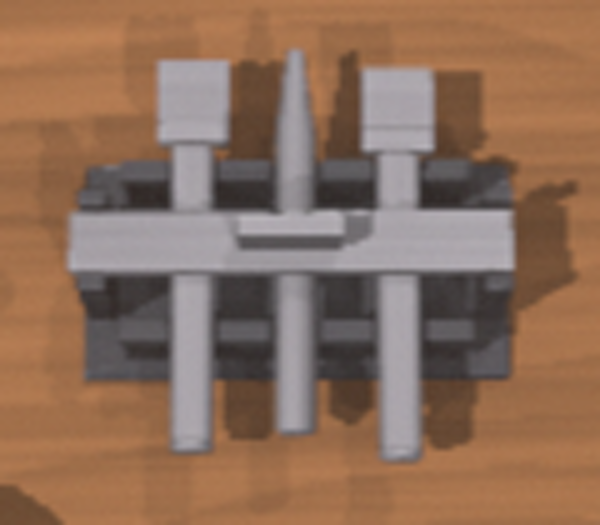

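The crop confirms it. The left (192,255) and right (400,265) tools have square flat blades, so they are the chisels. The middle (295,240) tool is the tapered punch. I'll refine the tray measurement, cross-check with the side camera, and start the approach.

Run:
```python
from h import *
for f in('top0','side0'):
    Z=np.load(f'pics/{f}.npz');W=Z['W']*1000;x,y,z=W[...,0],W[...,1],W[...,2]
    def R(n,m):
        r=cv2.minAreaRect(W[m][:,:2].astype(np.float32)); print(f,n,m.sum(),np.round(np.median(W[m],0),1),np.round(r[0],1),np.round(r[1],1),round(r[2],1))
    R('tab',(abs(x-550)<40)&(abs(y-28)<40)&(z>103)&(z<112))
    R('bar',(abs(x-550)<30)&(abs(y-28)<125)&(z>73)&(z<79))
    R('board',(abs(x-453)<160)&(abs(y-314)<85)&(z>15)&(z<21))
    R('rim',(abs(x-492)<130)&(abs(y+335)<110)&(z>24)&(z<31))
    R('floor',(abs(x-492)<125)&(abs(y+335)<105)&(z>1.5)&(z<6)&(np.hypot((x-492)/113,0)<1)&(abs(y+335)<88))
```

```text
top0 tab 96 [550.3  28.5 107.3] [550.2  28.5] [46.5 10.4] 89.0
top0 bar 818 [549.1  38.4  75.5] [549.6  29.2] [210.7  49.4] 88.6
top0 board 3297 [450.7 313.7  17.7] [453.5 314. ] [271.3  99.8] 9.5
top0 rim 492 [ 489.8 -321.2   26.7] [ 490.2 -329.3] [182.8 231.8] 86.9
top0 floor 3548 [ 491.1 -331.7    3.5] [ 491.9 -332.9] [169.5 222.6] 87.1
side0 tab 50 [547.9  26.3 106.7] [549.2  24.7] [53.9 14.8] 86.8
side0 bar 342 [546.8  19.5  76.1] [548.7  25.8] [214.4  53.8] 89.0
side0 board 1091 [440.6 307.5  18.1] [451.9 310.7] [276.1 108.2] 9.4
side0 rim 375 [ 477.2 -334.4   27. ] [ 488.5 -332.9] [184.  235.1] 87.1
side0 floor 2070 [ 490.  -333.4    3.8] [ 492.2 -334.9] [225.4 175.9] 0.0
```

Request:
{"name": "arm_command", "arguments": {"xyz": [[16, -22, -3], [16, -22, -3], [16, -22, -3], [16, -22, -3], [16, -22, -3], [16, -22, -3], [16, -22, -3], [16, -22, -3], [16, -22, -3], [16, -22, -3], [16, -22, -3], [16, -22, -3], [16, -22, -3], [16, -22, -3], [16, -22, -3], [16, -22, -3], [16, -22, -3], [16, -22, -3], [16, -22, -3], [18, -26, -3]], "spin": [-3.3, -3.3, -3.3, -3.3, -3.3, -3.3, -3.3, -3.3, -3.3, -3.3, -3.3, -3.3, -3.3, -3.3, -3.3, -3.3, -3.3, -3.3, -3.3, -2.7], "jaw": 0, "squeeze": 45}}

```text
time: 2.1
tool_pos: [0.5506, 0.0281, 0.3442]
tool_rot: [-3.141, -0.0, 1.549]
contact_force: [0.2, -0.1, 0.5]
opening: 0.0458
grip_force: 0.0
```

Request:
{"name": "arm_command", "arguments": {"xyz": [[0, 0, -12], [0, 0, -12], [0, 0, -12], [0, 0, -12], [0, 0, -10], [0, 0, -8], [0, 0, -7], [0, 0, -6], [0, 0, -5], [0, 0, -4], [0, 0, 0], [0, 0, 0]], "spin": [0, 0, 0, 0, 0, 0, 0, 0, 0, 0, 0, 0]}}

```text
time: 3.3
tool_pos: [0.5503, 0.0287, 0.2569]
tool_rot: [3.141, 0.0, 1.55]
contact_force: [0.4, 0.1, 0.3]
opening: 0.0457
grip_force: 0.0
```

Request:
{"name": "arm_command", "arguments": {"xyz": [[0, 0, 0], [0, 0, 0], [0, 0, 0], [0, 0, 0], [0, 0, 0], [0, 0, 0], [0, 0, 0], [0, 0, 0]], "spin": [0, 0, 0, 0, 0, 0, 0, 0], "jaw": -1}}

```text
time: 4.1
tool_pos: [0.5503, 0.0288, 0.2568]
tool_rot: [3.141, 0.0, 1.55]
contact_force: [-0.4, 0.6, 0.8]
opening: 0.0097
grip_force: 45.0
```

Request:
{"name": "arm_command", "arguments": {"xyz": [[0, 0, 2], [0, 0, 4], [0, 0, 6], [0, 0, 8], [0, 0, 10], [0, 0, 10], [0, 0, 10], [0, 0, 10], [0, 0, 10], [0, 0, 0]], "spin": [0, 0, 0, 0, 0, 0, 0, 0, 0, 0]}}

```text
time: 5.1
tool_pos: [0.5506, 0.0288, 0.3286]
tool_rot: [3.138, 0.0, 1.55]
contact_force: [0.3, 0.4, -5.4]
opening: 0.0096
grip_force: 45.0
```

Run:
```python
from h import *
c,W=snap('top','t1');W*=1000;x,y,z=W[...,0],W[...,1],W[...,2]
def R(n,m):
    r=cv2.minAreaRect(W[m][:,:2].astype(np.float32)); print(n,m.sum(),np.round(np.median(W[m],0),1),np.round(r[0],1),np.round(r[1],1),round(r[2],1))
R('bar',(abs(x-550)<60)&(abs(y-28)<125)&(z>130)&(z<155))
m=(abs(x-550)<60)&(abs(y-28)<125)&(z>130)&(z<155)
for s in (1,-1):
    k=m&((y-28)*s>70); print(s,k.sum(),np.round(np.median(W[k],0),1))
```

```text
bar 313 [554.2 -50.9 146.7] [553.5  14.4] [180.7  30.8] 87.2
1 26 [555.9 101.9 147. ]
-1 176 [550.3 -62.  146.5]
```

Request:
{"name": "arm_command", "arguments": {"xyz": [[-2, 6, 0], [-4, 12, 0], [-6, 16, 0], [-6, 16, 0], [-6, 16, 0], [-6, 16, 0], [-6, 16, 0], [-6, 16, 0], [-6, 16, 0], [-6, 16, 0], [-6, 16, 0], [-6, 16, 0], [-6, 16, 0], [-6, 16, 0], [-6, 16, 0], [-6, 16, 0], [-5, 16, 0], [-5, 16, 0], [-3, 10, 0], [0, 0, 0]], "spin": [-2, -4, -4.3, -4.3, -4.3, -4.3, -4.3, -4.3, -4.3, -4.3, -4.3, -4.3, -4.3, -4.3, -4.3, -4.3, -4.3, -4.3, -4.2, 0]}}

```text
time: 7.15
tool_pos: [0.4466, 0.3137, 0.3261]
tool_rot: [3.141, 0.001, 0.173]
contact_force: [-0.2, 0.2, -4.5]
opening: 0.0098
grip_force: 45.0
```

Run:
```python
from h import *
print(observe()['tool_pos'],observe()['tool_rot'])
c,W=snap('top','t2');W*=1000;x,y,z=W[...,0],W[...,1],W[...,2]
def R(n,m):
    r=cv2.minAreaRect(W[m][:,:2].astype(np.float32)); print(n,m.sum(),np.round(np.median(W[m],0),1),np.round(r[0],1),np.round(r[1],1),round(r[2],1))
R('bar',(abs(x-452)<130)&(abs(y-313)<60)&(z>135)&(z<155))
m=(abs(x-452)<130)&(abs(y-313)<60)&(z>135)&(z<155)
for s in (1,-1):
    k=m&((x-452)*s>70); print(s,k.sum(),np.round(np.median(W[k],0),1))
```

```text
[0.44664834 0.31373476 0.32609706] [3.14149194e+00 1.16188059e-03 1.72585027e-01]
bar 252 [522.2 320.7 144.5] [472.2 314.7] [166.5  21.2] 9.9
1 127 [537.4 324.7 144.6]
-1 0 [nan nan nan]
  return _methods._mean(a, axis=axis, dtype=dtype,
  ret = um.true_divide(
```

Request:
{"name": "arm_command", "arguments": {"xyz": [[2, 0, -6], [2, 0, -10], [0, 0, -12], [0, 0, -12], [0, 0, -12], [0, 0, -12], [0, 0, -12], [0, 0, -10], [0, 0, -8], [0, 0, -6], [0, 0, -5], [0, 0, -4], [0, 0, -3], [0, 0, -2], [0, 0, 0], [0, 0, 0]], "spin": [-0.5, 0, 0, 0, 0, 0, 0, 0, 0, 0, 0, 0, 0, 0, 0, 0]}}

```text
time: 8.8
tool_pos: [0.4513, 0.3128, 0.2129]
tool_rot: [-3.142, -0.0, 0.163]
contact_force: [0.4, 1.2, -4.0]
opening: 0.0098
grip_force: 45.0
```

Request:
{"name": "arm_command", "arguments": {"xyz": [[0, 0, -1], [0, 0, -1], [0, 0, -1], [0, 0, -0.5], [0, 0, 0], [0, 0, 0]], "spin": [0, 0, 0, 0, 0, 0]}}

```text
time: 9.4
tool_pos: [0.4513, 0.3128, 0.2093]
tool_rot: [3.142, -0.0, 0.163]
contact_force: [-1.2, -0.3, -5.0]
opening: 0.0099
grip_force: 45.0
```

Request:
{"name": "arm_command", "arguments": {"xyz": [[0, 0, -0.5], [0, 0, -0.5], [0, 0, 0], [0, 0, 0]], "spin": [0, 0, 0, 0]}}

```text
time: 9.8
tool_pos: [0.4512, 0.3128, 0.2088]
tool_rot: [3.142, -0.0, 0.163]
contact_force: [-2.4, -0.5, 3.6]
opening: 0.0099
grip_force: 45.0
```

Contact: the force went from -5 N to +3.6 N, so the board is carrying the bar. I'll release gently.

Request:
{"name": "arm_command", "arguments": {"xyz": [[0, 0, 0], [0, 0, 0], [0, 0, 0], [0, 0, 0], [0, 0, 0]], "spin": [0, 0, 0, 0, 0], "jaw": -0.4}}

```text
time: 10.3
tool_pos: [0.4513, 0.3128, 0.2082]
tool_rot: [3.142, -0.0, 0.163]
contact_force: [-0.7, 0.1, -0.7]
opening: 0.0274
grip_force: 0.0
```

Request:
{"name": "arm_command", "arguments": {"xyz": [[0, 0, 3], [0, 0, 6], [0, 0, 12], [0, 0, 20], [0, 0, 25], [0, 0, 25], [4, -12, 10], [6, -16, 0], [6, -16, 0], [6, -16, 0], [6, -16, 0], [0, 0, 0]], "spin": [0, 0, 0, 0, 0, 0, -2, -3, -3, -2.5, 0, 0]}}

```text
time: 11.5
tool_pos: [0.4799, 0.2346, 0.3092]
tool_rot: [3.141, 0.0, -0.024]
contact_force: [0.6, 0.4, 0.4]
opening: 0.0274
grip_force: 0.0
```

Run:
```python
from h import *
s=observe();print(s['tool_pos'],np.degrees(s['tool_rot']),s['opening'])
c,W=snap('top','t3');W*=1000;x,y,z=W[...,0],W[...,1],W[...,2]
def R(n,m):
    if m.sum()<5: print(n,'none');return
    r=cv2.minAreaRect(W[m][:,:2].astype(np.float32)); print(n,m.sum(),np.round(np.median(W[m],0),1),np.round(r[0],1),np.round(r[1],1),round(r[2],1))
R('bar',(abs(x-452)<140)&(abs(y-313)<60)&(z>23)&(z<35))
R('tab',(abs(x-452)<140)&(abs(y-313)<60)&(z>50)&(z<66))
for n,y0 in(('L',77.5),('R',-23)):
    a=(z>58)&(z<69)&(abs(y-y0)<22)&(abs(x-550)<130)
    R(n,a)
    for lo,hi in((455,500),(520,540),(560,580)):
        k=a&(x>lo)&(x<hi); R(n+str(lo),k)
```

```text
[0.47988311 0.2345766  0.30923592] [ 1.79954092e+02  4.61136816e-03 -1.38798639e+00] 0.02742577726257718
bar 5 [474.2 332.4  29.3] [474.  331.8] [10.4  1.6] 14.9
tab 7 [466.9 319.6  59.1] [466.3 317.9] [10.2  4.1] 75.1
L 704 [558.2  76.5  63.5] [549.7  76.4] [192.5  38.3] 1.2
L455 158 [477.9  78.2  64.3] [478.   78.3] [19.5 44.1] 89.1
L520 61 [528.8  75.2  65.1] [529.8  76.3] [17.  19.4] 89.0
L560 60 [569.9  74.8  64.6] [569.7  75.8] [17.2 18.7] 89.0
R 716 [549.  -23.   63.6] [542.5 -25. ] [ 43.2 191.6] 86.5
R455 163 [477.8 -21.9  64.2] [477.6 -22.1] [19.3 45.2] 88.5
R520 62 [530.4 -23.1  64.7] [530.5 -22.2] [16.9 18.6] 88.9
R560 60 [569.5 -22.2  64.6] [570.2 -23.2] [17.  18.9] 87.9
```

View pics/t3.png

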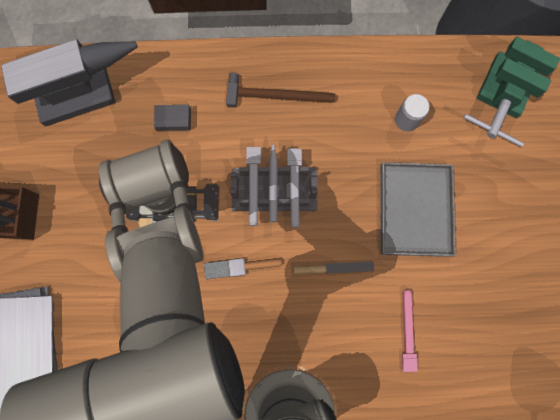

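Request:
{"name": "arm_command", "arguments": {"xyz": [[5, -10, 0], [9, -20, 0], [9, -20, 0], [9, -20, 0], [9, -20, 0], [9, -20, 0], [9, -20, 0], [7, -18, 0], [5, -10.5, 0], [0, 0, -8], [0, 0, -8], [0, 0, -8], [0, 0, -6], [0, 0, 0], [0, 0, 0]], "spin": [0, 0, 0, 0, 0, 0, 0, 0, 0, 0, 0, 0, 0, 0, 0], "jaw": -0.3}}

```text
time: 13.05
tool_pos: [0.5502, 0.0787, 0.2791]
tool_rot: [3.142, 0.0, -0.02]
contact_force: [-0.1, -0.5, -0.1]
opening: 0.0325
grip_force: 0.0
```

Run:
```python
from h import *
s=observe();print(s['tool_pos'],np.degrees(s['tool_rot']),s['opening'])
c,W=snap('top','t4');W*=1000;x,y,z=W[...,0],W[...,1],W[...,2]
def R(n,m):
    if m.sum()<5: print(n,'none');return
    r=cv2.minAreaRect(W[m][:,:2].astype(np.float32)); print(n,m.sum(),np.round(np.median(W[m],0),1),np.round(r[0],1),np.round(r[1],1),round(r[2],1))
R('bar',(abs(x-452)<140)&(abs(y-313)<60)&(z>23)&(z<35))
R('tab',(abs(x-452)<140)&(abs(y-313)<60)&(z>50)&(z<66))
```

```text
[0.5501753  0.07866843 0.27910256] [ 1.79995128e+02  1.85877406e-02 -1.13796228e+00] 0.032547458207091325
bar 930 [444.  311.8  27.3] [458.6 311.2] [255.9  88.1] 11.9
tab 102 [452.2 313.8  59. ] [452.1 314.3] [50.2 10.8] 9.3
```

The bar lies at (452,314), yaw 9.3°, on the board's centre line. I'll correct y and descend on the left chisel.

Request:
{"name": "arm_command", "arguments": {"xyz": [[1, -2.5, -6], [0, 0, -7], [0, 0, -7], [0, 0, -7], [0, 0, -7], [0, 0, -6], [0, 0, -5], [0, 0, -5], [0, 0, 0], [0, 0, 0]], "spin": [0, 0, 0, 0, 0, 0, 0, 0, 0, 0]}}

```text
time: 14.1
tool_pos: [0.5513, 0.0758, 0.2292]
tool_rot: [3.141, -0.0, -0.02]
contact_force: [0.5, -0.1, 0.6]
opening: 0.0327
grip_force: 0.0
```

Request:
{"name": "arm_command", "arguments": {"xyz": [[0, 0, 0], [0, 0, 0], [0, 0, 0], [0, 0, 0], [0, 0, 0], [0, 0, 0]], "spin": [0, 0, 0, 0, 0, 0], "jaw": -1, "squeeze": 55}}

```text
time: 14.7
tool_pos: [0.5514, 0.0758, 0.2296]
tool_rot: [-3.142, -0.001, -0.02]
contact_force: [0.1, 1.2, 3.0]
opening: 0.0198
grip_force: 55.0
```

Request:
{"name": "arm_command", "arguments": {"xyz": [[0, 0, 1], [0, 0, 3], [0, 0, 5], [0, 0, 6], [0, 0, 8], [0, 0, 10], [0, 0, 10], [0, 0, 10], [0, 0, 10], [0, 0, 10], [0, 0, 7], [0, 0, 0]], "spin": [0, 0, 0, 0, 0, 0, 0, 0, 0, 0, 0, 0]}}

```text
time: 15.9
tool_pos: [0.5515, 0.0758, 0.3105]
tool_rot: [3.142, -0.002, -0.02]
contact_force: [-0.4, -0.4, -4.8]
opening: 0.0196
grip_force: 55.0
```

Run:
```python
from h import *
s=observe();print(s['tool_pos'],np.degrees(s['tool_rot']),s['opening'])
c,W=snap('top','t5');W*=1000;x,y,z=W[...,0],W[...,1],W[...,2]
m=(abs(y-77)<22)&(z>120)&(z<160)&(abs(x-550)<120)
for lo,hi in((430,470),(470,500),(595,620),(620,660)):
    k=m&(x>lo)&(x<hi); print(lo,k.sum(),np.round(np.median(W[k],0),1) if k.any() else 0, np.round([x[k].min(),x[k].max(),y[k].min(),y[k].max()],1) if k.any() else 0)
```

```text
[0.5515156  0.0758001  0.31051965] [ 1.79997373e+02 -1.32528106e-01 -1.17100280e+00] 0.01961444144172072
430 0 0 0
470 0 0 0
595 0 0 0
620 0 0 0
```

Run:
```python
from h import *
a=cv2.imread('pics/t5.png'); c,W=snap('side','s5')
b=cv2.imread('pics/s5.png')
cv2.imwrite('pics/v5.png',np.hstack([cv2.resize(a[100:260,200:360],(400,400)),cv2.resize(b[110:240,210:340],(400,400))]))
W*=1000;x,y,z=W[...,0],W[...,1],W[...,2]
m=(abs(y-75)<25)&(z>110)&(z<160)&(abs(x-550)<120)
for lo,hi in((430,470),(470,500),(595,620),(620,660)):
    k=m&(x>lo)&(x<hi); print(lo,k.sum(),np.round(np.median(W[k],0),1) if k.any() else 0, np.round([x[k].min(),x[k].max(),y[k].min(),y[k].max()],1) if k.any() else 0)
```

```text
430 59 [458.3  72.8 142.6] [449.9 469.8  62.4  88. ]
470 70 [484.4  68.7 144.4] [470.1 500.   61.9  85.4]
595 0 0 0
620 0 0 0
```

View pics/v5.png

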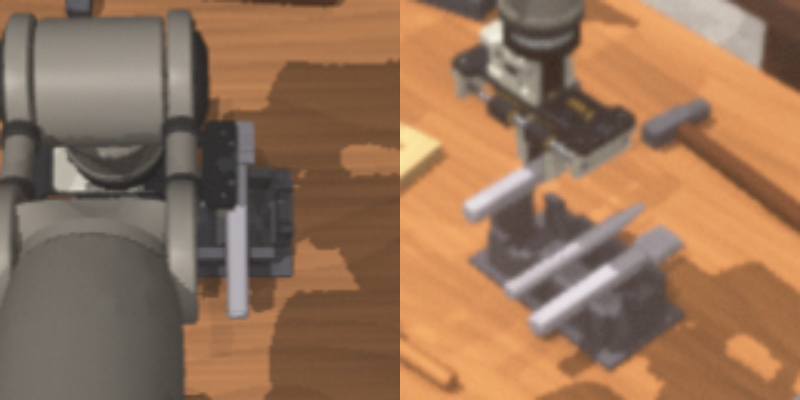

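Request:
{"name": "arm_command", "arguments": {"xyz": [[-1, -8, 0], [-2, -14, 0], [-3, -20, 0], [-3, -25, 0], [-3, -25, 0], [-4, -26, 0], [-4, -26, 0], [-4, -26, 0], [-4, -26, 0], [-4, -26, 0], [-4, -26, 0], [-4, -26, 0], [-4, -26, 0], [-4, -26, 0], [-3, -25, 0], [-3, -25, 0], [-2, -20, 0], [-2, -18, 0], [-1, -14, 0], [-1, -8, 0]], "spin": [0, 0, 0, 0, -0.2, -0.2, -0.2, -0.2, -0.2, -0.2, -0.2, -0.2, -0.2, 0, 0, 0, 0, 0, 0, 0]}}

```text
time: 18.0
tool_pos: [0.491, -0.3615, 0.309]
tool_rot: [3.141, 0.0, -0.053]
contact_force: [0.3, 0.2, -5.4]
opening: 0.0194
grip_force: 55.0
```

Request:
{"name": "arm_command", "arguments": {"xyz": [[0, 0, 0], [0, 0, 0]], "spin": [0, 0]}}

```text
time: 18.2
tool_pos: [0.4914, -0.3596, 0.3091]
tool_rot: [-3.141, 0.0, -0.051]
contact_force: [-1.2, -0.2, -4.5]
opening: 0.0195
grip_force: 55.0
```

Run:
```python
from h import *
s=observe();print(s['tool_pos'],np.degrees(s['tool_rot']),s['opening'])
for n in('top','side'):
    c,W=snap(n,n[0]+'6');W*=1000;x,y,z=W[...,0],W[...,1],W[...,2]
    m=(abs(y+359)<30)&(z>110)&(z<160)&(abs(x-490)<125)
    for lo,hi in((380,440),(540,610)):
        k=m&(x>lo)&(x<hi); print(n,lo,k.sum(),np.round(np.median(W[k],0),1) if k.any() else 0, np.round([x[k].min(),x[k].max(),y[k].min(),y[k].max()],1) if k.any() else 0)
    m=(abs(x-491)<125)&(abs(y+332)<105)&(z>24)&(z<31)
    r=cv2.minAreaRect(W[m][:,:2].astype(np.float32));print(m.sum(),r)
```

```text
[ 0.49136271 -0.35963735  0.30908273] [-1.79959475e+02  2.06451316e-02 -2.94974118e+00] 0.019492175371899297
top 380 0 0 0
top 540 188 [ 572.1 -355.2  139.4] [ 547.7  585.  -380.7 -343.4]
186 ((553.4164428710938, -267.3931884765625), (106.60584259033203, 213.62623596191406), 49.37877655029297)
side 380 174 [ 412.3 -360.7  143.3] [ 389.4  439.9 -370.3 -346.8]
side 540 17 [ 559.8 -381.2  141.3] [ 545.4  581.8 -382.5 -378.3]
308 ((489.06732177734375, -332.9658203125), (182.83689880371094, 235.0250701904297), 86.93598937988281)
```

Request:
{"name": "arm_command", "arguments": {"xyz": [[1.5, 0, -6], [1.5, 0, -10], [0, 0, -12], [0, 0, -12], [0, 0, -12], [0, 0, -12], [0, 0, -12], [0, 0, -10], [0, 0, -9], [0, 0, -7], [0, 0, -6], [0, 0, -5], [0, 0, -3], [0, 0, -2], [0, 0, 0], [0, 0, 0]], "spin": [0, 0, 0, 0, 0, 0, 0, 0, 0, 0, 0, 0, 0, 0, 0, 0]}}

```text
time: 19.9
tool_pos: [0.4943, -0.3603, 0.1915]
tool_rot: [3.141, -0.0, -0.052]
contact_force: [0.0, 0.5, -5.3]
opening: 0.0192
grip_force: 55.0
```

Request:
{"name": "arm_command", "arguments": {"xyz": [[0, 0, -1], [0, 0, -1], [0, 0, -0.5], [0, 0, -0.5], [0, 0, 0]], "spin": [0, 0, 0, 0, 0]}}

```text
time: 20.4
tool_pos: [0.4942, -0.3602, 0.1882]
tool_rot: [3.142, 0.0, -0.052]
contact_force: [-0.1, 0.4, -4.1]
opening: 0.0196
grip_force: 55.0
```

Request:
{"name": "arm_command", "arguments": {"xyz": [[0, 0, -0.5], [0, 0, -0.5], [0, 0, -0.3], [0, 0, 0], [0, 0, 0]], "spin": [0, 0, 0, 0, 0]}}

```text
time: 20.9
tool_pos: [0.4943, -0.3602, 0.1876]
tool_rot: [3.141, -0.0, -0.052]
contact_force: [-3.4, 2.1, 5.1]
opening: 0.0194
grip_force: 55.0
```

Request:
{"name": "arm_command", "arguments": {"xyz": [[0, 0, 0], [0, 0, 0], [0, 0, 0], [0, 0, 0], [0, 0, 0], [0, 0, 3], [0, 0, 6], [0, 0, 10], [0, 0, 15], [0, 0, 20], [0, 0, 20], [0, 0, 20], [0, 0, 20], [0, 0, 6]], "spin": [0, 0, 0, 0, 0, 0, 0, 0, 0, 0, 0, 0, 0, 0], "jaw": -0.3}}

```text
time: 22.3
tool_pos: [0.4946, -0.3605, 0.3102]
tool_rot: [3.138, -0.004, -0.052]
contact_force: [-0.0, -0.5, -0.0]
opening: 0.032
grip_force: 0.0
```

Request:
{"name": "arm_command", "arguments": {"xyz": [[1, 8, 0], [3, 16, 0], [3, 20, 0], [3, 22, 0], [3, 22, 0], [3, 22, 0], [4, 22, 0], [4, 22, 0], [4, 22, 0], [4, 22, 0], [4, 22, 0], [3, 22, 0], [3, 22, 0], [3, 22, 0], [3, 20, 0], [3, 16, 0], [1, 12, 0], [0, 3.5, 0], [0, 0, 0], [0, 0, 0]], "spin": [0, 0, 0.2, 0.2, 0.2, 0.2, 0.2, 0.2, 0.2, 0.2, 0, 0, 0, 0, 0, 0, 0, 0, 0, 0]}}

```text
time: 24.3
tool_pos: [0.5461, -0.0229, 0.3068]
tool_rot: [3.141, 0.0, -0.024]
contact_force: [0.5, -0.2, -0.6]
opening: 0.0321
grip_force: 0.0
```

Run:
```python
from h import *
s=observe();print(s['tool_pos'],np.degrees(s['tool_rot']),s['opening'])
c,W=snap('top','t7');W*=1000;x,y,z=W[...,0],W[...,1],W[...,2]
m=(abs(y+360)<30)&(z>19)&(z<30)&(abs(x-490)<108)
r=cv2.minAreaRect(W[m][:,:2].astype(np.float32));print(m.sum(),np.median(W[m],0),r)
for n in('side',):
    c,W=snap(n,'s7');W*=1000;x,y,z=W[...,0],W[...,1],W[...,2]
    for y0 in(-23,27):
        for lo,hi in((455,500),(500,540),(580,640)):
            k=(z>58)&(z<69)&(abs(y-y0+2)<20)&(x>lo)&(x<hi); print(y0,lo,k.sum(),np.round(np.median(W[k],0),1) if k.any() else 0)
b=cv2.imread('pics/s7.png');a=cv2.imread('pics/t7.png')
cv2.imwrite('pics/v7.png',np.hstack([cv2.resize(a[150:270,370:470],(333,400)),cv2.resize(b[120:280,200:380],(450,400))]))
```

```text
[ 0.54608055 -0.02294498  0.30678977] [ 1.79984626e+02  2.05034355e-02 -1.37743152e+00] 0.03213999019397025
548 [ 485.93510741 -356.08032475   22.30672534] ((498.44158935546875, -353.6291809082031), (41.962013244628906, 205.40585327148438), 82.39138793945312)
-23 455 67 [475.5 -26.5  65.3]
-23 500 67 [520.3 -30.2  64.9]
-23 580 114 [606.3 -30.5  62.7]
27 455 66 [479.8  25.2  63.2]
27 500 55 [518.   22.7  63.4]
27 580 27 [592.3  24.2  64.4]
```

View pics/v7.png

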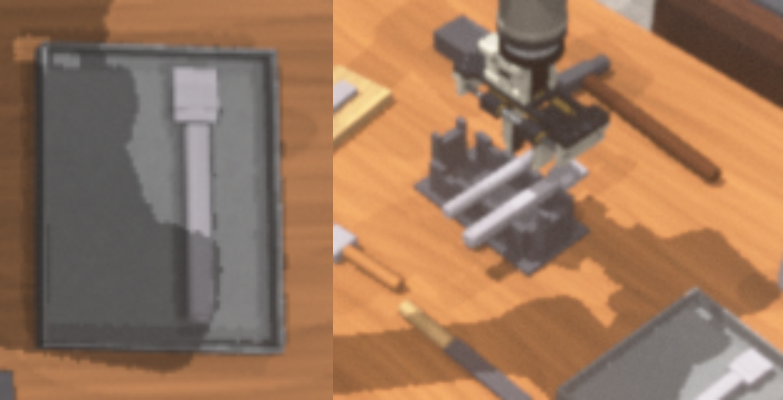

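The left panel shows the first chisel flat and lengthwise in the tray, clear of the walls. The right panel shows the gripper above the second chisel. Descending.

Request:
{"name": "arm_command", "arguments": {"xyz": [[0, 0.3, -8], [0, 0, -10], [0, 0, -10], [0, 0, -10], [0, 0, -8], [0, 0, -7], [0, 0, -6], [0, 0, -6], [0, 0, -5], [0, 0, -4], [0, 0, -3.5], [0, 0, 0], [0, 0, 0]], "spin": [0, 0, 0, 0, 0, 0, 0, 0, 0, 0, 0, 0, 0]}}

```text
time: 25.7
tool_pos: [0.5463, -0.0224, 0.2295]
tool_rot: [3.141, -0.0, -0.024]
contact_force: [-0.7, -0.6, -0.3]
opening: 0.0323
grip_force: 0.0
```

Request:
{"name": "arm_command", "arguments": {"xyz": [[0, 0, 0], [0, 0, 0], [0, 0, 0], [0, 0, 0], [0, 0, 0], [0, 0, 0]], "spin": [0, 0, 0, 0, 0, 0], "jaw": -1}}

```text
time: 26.3
tool_pos: [0.5463, -0.0225, 0.2297]
tool_rot: [3.141, -0.001, -0.024]
contact_force: [0.3, -1.1, 2.8]
opening: 0.0194
grip_force: 55.0
```

Request:
{"name": "arm_command", "arguments": {"xyz": [[0, 0, 1], [0, 0, 3], [0, 0, 5], [0, 0, 6], [0, 0, 8], [0, 0, 10], [0, 0, 10], [0, 0, 10], [0, 0, 10], [0, 0, 10], [0, 0, 7], [0, 0, 0]], "spin": [0, 0, 0, 0, 0, 0, 0, 0, 0, 0, 0, 0]}}

```text
time: 27.5
tool_pos: [0.5465, -0.0224, 0.3107]
tool_rot: [3.141, -0.002, -0.024]
contact_force: [0.6, 0.2, -4.6]
opening: 0.0196
grip_force: 55.0
```

Request:
{"name": "arm_command", "arguments": {"xyz": [[-1, -8, 0], [-2, -12, 0], [-3, -16, 0], [-3, -18, 0], [-3, -18, 0], [-3, -18, 0], [-3, -18, 0], [-3, -18, 0], [-3, -18, 0], [-3, -18, 0], [-3, -18, 0], [-3, -18, 0], [-3, -18, 0], [-3, -18, 0], [-3, -16, 0], [-3, -14, 0], [-2.5, -12, 0], [-2, -7.6, 0], [0, 0, 0], [0, 0, 0]], "spin": [0, 0, 0, 0, -0.2, -0.2, -0.2, -0.2, -0.2, -0.2, -0.3, 0, 0, 0, 0, 0, 0, 0, 0, 0]}}

```text
time: 29.5
tool_pos: [0.4968, -0.3057, 0.3094]
tool_rot: [-3.141, 0.0, -0.05]
contact_force: [0.0, 0.3, -4.7]
opening: 0.0195
grip_force: 55.0
```

Run:
```python
from h import *
s=observe();print(s['tool_pos'],np.degrees(s['tool_rot']),s['opening'])
for n in('top','side'):
    c,W=snap(n,n[0]+'8');W*=1000;x,y,z=W[...,0],W[...,1],W[...,2]
    m=(abs(y+306)<30)&(z>120)&(z<160)&(abs(x-490)<125)
    for lo,hi in((380,440),(540,610)):
        k=m&(x>lo)&(x<hi); print(n,lo,k.sum(),np.round(np.median(W[k],0),1) if k.any() else 0, np.round([x[k].min(),x[k].max(),y[k].min(),y[k].max()],1) if k.any() else 0)
```

```text
[ 0.49675613 -0.30572216  0.3093611 ] [-1.79974524e+02  9.79938955e-03 -2.87084243e+00] 0.019455421719017797
top 380 0 0 0
top 540 113 [ 579.  -299.5  139.1] [ 556.8  588.  -325.2 -291. ]
side 380 155 [ 414.6 -306.3  143.3] [ 393.4  439.9 -315.2 -292.3]
side 540 13 [ 562.7 -323.   141.8] [ 545.5  587.8 -324.1 -318. ]
```

Request:
{"name": "arm_command", "arguments": {"xyz": [[0, 0, -6], [0, 0, -10], [0, 0, -12], [0, 0, -12], [0, 0, -12], [0, 0, -12], [0, 0, -12], [0, 0, -10], [0, 0, -9], [0, 0, -7], [0, 0, -6], [0, 0, -5], [0, 0, -3], [0, 0, -2], [0, 0, 0], [0, 0, -1], [0, 0, -1], [0, 0, -0.5], [0, 0, -0.5], [0, 0, 0]], "spin": [0, 0, 0, 0, 0, 0, 0, 0, 0, 0, 0, 0, 0, 0, 0, 0, 0, 0, 0, 0]}}

```text
time: 31.6
tool_pos: [0.4967, -0.306, 0.1884]
tool_rot: [3.142, 0.0, -0.05]
contact_force: [-0.3, 0.2, -4.7]
opening: 0.0195
grip_force: 55.0
```

Request:
{"name": "arm_command", "arguments": {"xyz": [[0, 0, -0.5], [0, 0, -0.5], [0, 0, 0], [0, 0, 0]], "spin": [0, 0, 0, 0]}}

```text
time: 32.0
tool_pos: [0.4968, -0.306, 0.1877]
tool_rot: [3.141, -0.0, -0.05]
contact_force: [-0.5, 1.1, 0.3]
opening: 0.0194
grip_force: 55.0
```

Contact (-4.7 N to +0.3 N). I'll release, back off and check.

Request:
{"name": "arm_command", "arguments": {"xyz": [[0, 0, -0.3], [0, 0, 0], [0, 0, 0], [0, 0, 0], [0, 0, 0], [0, 0, 0], [0, 0, 3], [0, 0, 6], [0, 0, 10], [0, 0, 15], [0, 0, 20], [0, 0, 20], [0, 0, 20], [0, 0, 20], [0, 0, 20], [0, 0, 20], [0, 0, 10], [0, 0, 0]], "spin": [0, 0, 0, 0, 0, 0, 0, 0, 0, 0, 0, 0, 0, 0, 0, 0, 0, 0], "jaw": -0.3}}

```text
time: 33.8
tool_pos: [0.4969, -0.3061, 0.3531]
tool_rot: [3.139, -0.003, -0.05]
contact_force: [-0.2, -1.0, -0.6]
opening: 0.0324
grip_force: 0.0
```

Request:
{"name": "arm_command", "arguments": {"xyz": [[-2, 10, 0], [-4, 20, 0], [-4, 20, 0], [-4, 20, 0], [-4, 20, 0], [-4, 20, 0], [-4, 20, 0], [-4, 20, 0], [-4, 20, 0], [-4, 20, 0], [-2, 10, 0], [0, 0, 0], [0, 0, 0]], "spin": [0, 0, 0, 0, 0, 0, 0, 0, 0, 0, 0, 0, 0]}}

```text
time: 35.1
tool_pos: [0.4568, -0.1061, 0.3509]
tool_rot: [3.141, 0.0, -0.05]
contact_force: [-0.5, 0.2, 1.3]
opening: 0.032
grip_force: 0.0
```

Run:
```python
from h import *
c,W=snap('top','t9');W*=1000;x,y,z=W[...,0],W[...,1],W[...,2]
for y0 in(-360,-306):
    for lo,hi in((395,430),(440,520),(550,585)):
        k=(abs(y-y0)<22)&(z>14)&(z<30)&(x>lo)&(x<hi); print(y0,lo,k.sum(),np.round(np.median(W[k],0),1) if k.any() else 0)
k=(abs(x-452)<60)&(abs(y-313)<60)&(z>50)&(z<66); print('tab',k.sum(),cv2.minAreaRect(W[k][:,:2].astype(np.float32)))
```

```text
-360 395 124 [ 412.  -352.1   22.1]
-360 440 273 [ 478.1 -355.3   22.3]
-360 550 188 [ 567.7 -361.7   18.7]
-306 395 122 [ 412.9 -300.2   22.2]
-306 440 269 [ 477.8 -303.    22.4]
-306 550 116 [ 566.6 -315.5   19.2]
tab 101 ((451.9316101074219, 314.58953857421875), (50.20939254760742, 10.931246757507324), 10.709794044494629)
```

View pics/t9.png

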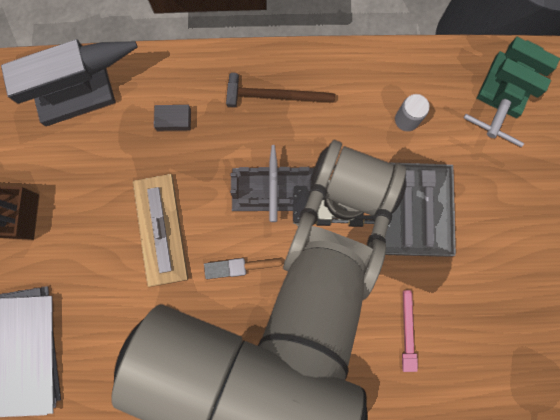

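The bar lies on the board at (160,230), both chisels lie side by side in the tray at columns 408 and 428, and the punch is still in the rack at (274,185). The hammer, can, offcut and brush have not moved. The arm hides the file and nothing touched it. Handing in.

```bash
python3 -c "
from cell import *
print(hand_in())"
```

```text
the job is handed in; nothing more can be done
None
```

I handed the job in at about 35 s of robot time: the bar lies along the middle of the board, both chisels lie side by side lengthwise in the tray, and the punch is still in the rack; hand-in returned no verdict.

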